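Hang the grill brush on the caddy's keeper peg

ROBOT

A 6-joint arm with a two-finger parallel gripper is mounted at the origin on the work surface. World frame = base frame: x ahead of the robot, y to its left, z up, the work surface at z = 0. Lengths are in m, angles in rad, forces in N, time in s.
With the tool pointing down it reaches from about 0.35 to 0.875 m from the base axis. Payload 4.2 kg.
Tool frame: the origin (TCP) lies between the finger pads; the fingertips stand 11 mm ahead of it and the grasp point (between the pads) lies 8 mm behind it; z points along the fingers, y is the line along which they close (so a half turn about z gives the same grasp; the last joint's range is limited). The gripper opens to 87 mm and grips with 3 to 60 N. Pads are 19 mm wide; open, the fingers measure 117 mm over their backs; the gripper's body (75 mm by 190 mm) begins 51 mm behind the grasp point.
Start: joints at [-1.026, 0.385, 0.008, 0, -1.194, -0.259], TCP at [0.176, -0.6, 0.234] pointing down, gripper open.
Joint ranges: [-3.14, 3.14], [-1.21, 2.06], [-1.07, 1.41], [-3.16, 2.05], [-2.99, -0.16], [-3.1, 3.1]. Speed limits (rad/s): [2.79, 2.79, 3.14, 3.14, 3.14, 3.14].

INTERFACE

Orientations are given as a rotation vector (axis times angle).
In Python, from station import bot, vision, order gives the robot as it stands.
- The arm moves only by the shell command python3 -m pendant 'ROWS'. ROWS is JSON, a list that holds one entry, the list of rows, each a list of 5 numbers: the shift along the world's x, y, z normalised to -1 to 1, where 1 is 100 cm, then the turn about the world's z normalised to -1 to 1, where 1 is 360 degrees, then the opening, from -1 (shut) to 1 (fully open). In form: [[[dx, dy, dz, yaw, claw], ...]]. A call has 1 to 10 rows; each row is the pose to reach, as a shift and turn from the pose commanded when the call began, turning the shorter way round; what a row does not reach only later rows make up. A row lasts 1/10 s, in which the tool goes at most 50 mm and 8.59 degrees, less where a joint would pass 70% of its speed; a pose out of reach is approached as far as the arm can. A call with a number of a shift or a turn outside -1 to 1 is refused whole. A call with a gripper value outside its range is refused whole. The fingers move at their own pace and stop on an object; the grip force is fixed at half the most. Time passes only in rows, so rows that repeat a pose let the fingers close. It gives the time, the measured TCP pose, the force, the opening and the grip force at its end, in the units of the state.
- bot.sense(): the state, without advancing time (a new reading comes with each control period).
- vision.capture(name): name is "side" or "top" or "wrist"; returns the picture (420x560x3 uint8, red, green, blue); there is no depth.
- vision.get_calibration(name): a dict with "mtx" (3x3 intrinsics, pixels), "extrinsics" (4x4, takes a point from camera to world coordinates). Camera axes: x right, y down, z forward; pixel columns grow to the right and rows downward; lengths in m; the calibration is good to about 2 mm. A picture is of the moment at which its call begins: read the wrist's pose just before it. get_calibration takes no time and is no camera call; for the wrist camera it gives the pose at the moment of the call.
- order.close_job(): hands the job in; it is judged then, once.
The state is a dict: "time": time; "joint_pos": joint angles; "qd": joint speeds; "effort": joint torques, N m; "position": TCP position; "orientation": TCP orientation; "ft_force": force on the tool from outside, world axes, zero at the start; "torque": the same for the moment, N m; "gripper_width": finger opening in m; "gripper_force": force on a finger pad.
Only numpy, scipy, OpenCV 4.12 (cv2) and the standard library are available. Lean on these libraries where they do the work, as an engineer would, in place of code of your own. Each camera call takes 0.05 s, during which the arm holds its last target. There are 200 camera calls.

TASK

Hang the grey grill brush by its eye on the peg of the aluminium caddy: slide the eye along the peg so that it lifts the red drop flap, press it gently home against the black stop until the flap has dropped behind it, then tug it gently back against the flap to feel that it is locked. Then let go and leave the brush hanging still on the peg with the flap down, and leave the other things on the shelf where they are.

Things in the scene. Friction and masses are not known exactly. Their poses are not given: they have to be found in the camera images.
- eye (a point): Centre of the hole of the grill brush's hanging eye, 115 mm above the brush's underside; best grip point. Axes: x along the hole, y across, z up. The eye is a flat frame 14 mm thick (x), 40 mm wide (y): grip its flat outer sides along y. Hole 20 mm wide, 24 mm high; top bar 12 to 20 mm above this point, bottom bar 12 to 24 mm below. Both faces are alike: either may lead.
- brush_head (a point): Middle of the grey brush's head, 20 mm above its underside; head 52 mm (x) by 84 mm (y), 40 mm high, with a flat 14 by 28 mm handle from it up to the eye. The brush stands upright on its bristles and weighs about 180 g (varies by 30 %).
- mount (a point): Point on the level peg's axis, fixed to the caddy, 200 mm high. Axes: the peg points along -x, towards the robot; z up. Peg tip at x = -85 mm. The sleeve with stop and flap is locked on the peg in a setting that is not reported: the stop's front face is anywhere from x = -12 to +12 mm, so find stop and flap by feel.
- caddy: Fixed aluminium caddy clamped to a cedar ledge; origin on the table straight below the mount point, axes the same. Post: from x = 58 mm on, 26 mm wide; nothing is higher than 25 mm above the peg's axis while the flap is down. Ledge: from x = 22 mm on, top 50 mm high, 220 mm wide; tray on it up to 105 mm high. More than 20 N from brush or robot bends the caddy.
- keeper (a joint): Angle of the red gravity flap over the peg, rad: 0 = down, locked; grows as its front is lifted, up to 1.2. 50 g, no spring, falls by itself. Arm 14 mm wide, 18 to 22 mm above the peg's axis; hinge 40 mm behind the stop's front face. Lip at its front: back face 19 mm before the stop, so a homed eye has 5 mm play. Down, it cannot swing outward and blocks the eye.
- rest (a point): Fixed point 7 mm below the mount point: the height of the eye's centre when it hangs on the 10 by 10 mm bar. Slide it on 1 to 4 mm higher than this. Ramp before the flap's lip: rises forward at 32 degrees, 25 to 49 mm before the stop; pushing the eye in under it lifts the flap about 0.17 rad with under 3 N.
- clamp (a point): Front of the clamp, below the peg. Handling: press the eye against the rigid black stop (25 mm wide, 12 mm below to 13 mm above the axis) with 3 to 10 N for half a second, eye centre then 7 mm before its face and flap dropped; then tug back against the flap's lip with 3 to 10 N for half a second (eye centre about 12 mm before the stop).
- jar_center (a point): Middle of the squat glass jar, 80 mm across, 85 mm high. Leave alone.
- thermo (a point): Middle of the dial of the steel meat thermometer lying on the shelf (dial 50 mm across, 10 mm thick, probe 100 mm along its x). Leave alone.
- tipa (a point): Middle of an orange silicone tong tip, about 60 by 34 mm, 14 mm high. Leave alone.
- tipb (a point): Middle of the other orange tong tip. Leave alone.
- shaker_c (a point): Middle of a steel shaker, 44 mm across, 90 mm high. Leave alone.
- bowl_in (a point): Inner floor of a white bowl, 110 mm across, 45 mm high. Leave alone.
Not all that is in view belongs to the job. What is shaped like the part that bears eye but brown or purple is not meant.

How it is judged:
By the outcome, as a careful person would: the job done as asked, in the order asked, and still so for the second after the job is handed in, with the robot touching nothing.
It also fails if it takes over 70 s, if anything falls off the work surface, if the arm or the gripper's body presses on something with over 40 N, if the wrist force passes 120 N, or if a joint passes its speed limit or range.

## Working session

There is one attempt and no reset: what is moved stays moved. The work goes in short steps, Python scripts to look and compute and a shell command to move; the robot and the scene stay as the last step left them, time stands still between calls to the robot, and variables do not carry over. Pictures are saved under pics/ and viewed, at most 10 in all, crops included, and the job is handed in when it is done.

```bash
mkdir -p pics; ls; python3 - <<'E'
from station import bot,vision
import cv2,numpy as np
s=bot.sense();print({k:np.round(v,3) for k,v in s.items()})
ims=[]
for n in("side","top"):
    c=vision.get_calibration(n);print(n,np.round(c["mtx"],1).tolist(),np.round(c["extrinsics"],3).tolist())
    im=vision.capture(n)[:,:,::-1];cv2.imwrite(f"pics/{n}0.png",im)
E
```

```text
pics
{'time': np.float64(0.0), 'joint_pos': array([-1.026,  0.386,  0.007, -0.   , -1.194, -0.259]), 'qd': array([ 0.   ,  0.001,  0.002, -0.002, -0.   , -0.001]), 'effort': array([ 1.0000e-03, -3.9067e+01,  1.8741e+01,  4.2200e+00,  1.1000e-02,
       -0.0000e+00]), 'position': array([ 0.176, -0.599,  0.232]), 'orientation': array([ 4.470e-01, -3.109e+00, -3.000e-03]), 'ft_force': array([ 0.278, -0.411,  0.235]), 'torque': array([ 0.001, -0.057, -0.051]), 'gripper_force': np.float64(0.0), 'gripper_width': np.float64(0.087)}
side [[396.7, 0.0, 286.3], [0.0, 396.7, 210.9], [0.0, 0.0, 1.0]] [[-0.972, -0.19, 0.138, 0.386], [-0.235, 0.759, -0.607, 0.607], [0.01, -0.622, -0.783, 0.904], [0.0, 0.0, 0.0, 1.0]]
top [[416.2, 0.0, 280.2], [0.0, 416.2, 217.8], [0.0, 0.0, 1.0]] [[0.015, -0.982, 0.188, 0.374], [-1.0, -0.017, -0.009, 0.023], [0.012, -0.188, -0.982, 1.012], [0.0, 0.0, 0.0, 1.0]]
```

View pics/side0.png

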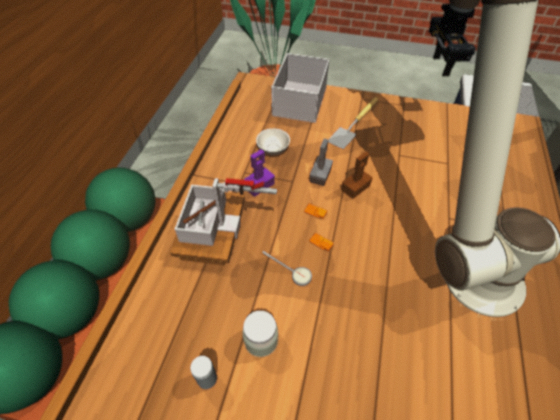

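View pics/top0.png

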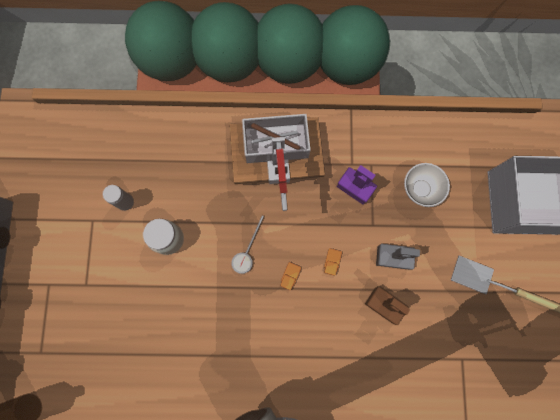

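The side view shows the grey brush at about (320,162), with the brown one at (357,175) and the purple one at (258,175). The peg tip is at (275,190) and the flap at (240,184). In the top view the grey brush is at (398,256), the peg tip at (284,208) and the red flap at (282,170). Next I'll zoom in on these parts.

```bash
python3 - <<'E'
import cv2,numpy as np
a=cv2.imread("pics/top0.png");b=cv2.imread("pics/side0.png")
f=lambda im,x,y,w,h,s:cv2.resize(im[y:y+h,x:x+w],(w*s,h*s),interpolation=cv2.INTER_CUBIC)
# tiles 400x300, scale 5 => 80x60
t=[f(a,360,225,80,60,5),f(a,245,155,80,60,5),f(b,285,130,80,60,5),f(b,210,155,80,60,5)]
for i in t:
    for k in range(0,80,10): cv2.line(i,(k*5,0),(k*5,6),(0,255,255),1)
    for k in range(0,60,10): cv2.line(i,(0,k*5),(6,k*5),(0,255,255),1)
cv2.imwrite("pics/z1.png",np.vstack([np.hstack(t[:2]),np.hstack(t[2:])]))
E
```

```text
(no output)
```

View pics/z1.png

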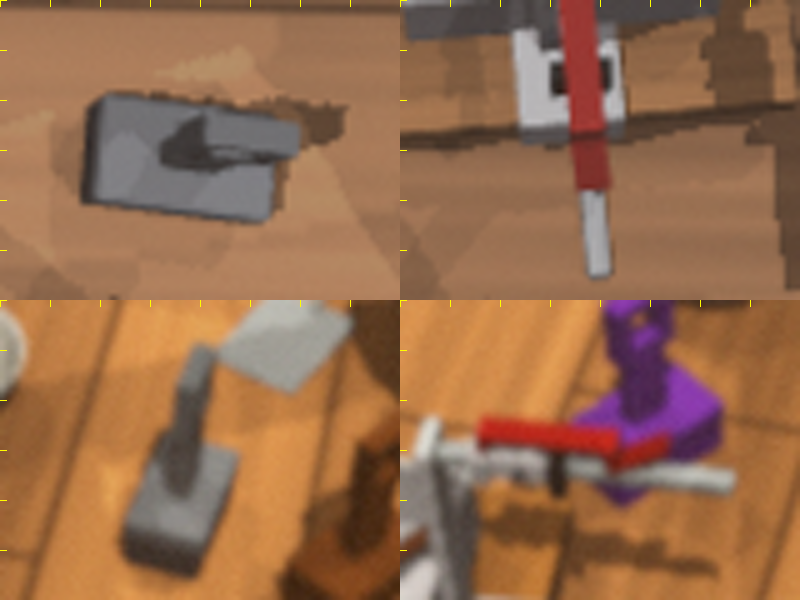

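```bash
cat > h.py <<'E'
import numpy as np
from station import bot,vision
def ray(n,uv,c=None):
    c=c or vision.get_calibration(n);K=np.array(c["mtx"]);T=np.array(c["extrinsics"])
    d=T[:3,:3]@np.linalg.solve(K,[uv[0],uv[1],1.]);return T[:3,3],d
def plane(n,uv,z,c=None):
    o,d=ray(n,uv,c);return (o+d*(z-o[2])/d[2])
def tri(p,q,cp=None,cq=None):
    o1,d1=ray(*p,cp);o2,d2=ray(*q,cq)
    A=np.stack([d1,-d2],1);t=np.linalg.lstsq(A,o2-o1,rcond=None)[0]
    a,b=o1+t[0]*d1,o2+t[1]*d2;return (a+b)/2,np.linalg.norm(a-b)
E
python3 - <<'E'
from h import *
t1=lambda x,y:(360+x/5-.4,225+y/5-.4);t2=lambda x,y:(245+(x-400)/5-.4,155+y/5-.4)
t4=lambda x,y:(210+(x-400)/5-.4,155+(y-300)/5-.4);t3=lambda x,y:(285+x/5-.4,130+(y-300)/5-.4)
P=lambda *a:print(a[0],np.round(a[1],4))
for p in [(205,113),(300,122),(297,157),(205,147),(252,135)]:P("eyetop",plane("top",t1(*p),.135))
for p in [(108,93),(90,204),(265,222)]:P("head",plane("top",t1(*p),.04))
P("tip",plane("top",t2(598,277),.205));
for p in [(577,0),(592,190)]:P("flap",plane("top",t2(*p),.222))
P("peg front flap",plane("top",t2(592,192),.205))
P("stop",plane("top",t2(581,96),.205))
P("tip side",plane("side",t4(735,478),.2));P("flap front side",plane("side",t4(668,438),.21))
P("eyetop side",plane("side",t3(203,347),.135))
print(tri(("top",t2(598,277)),("side",t4(733,470))))
E
```

```text
eyetop [ 0.4831 -0.2417  0.135 ]
eyetop [ 0.4799 -0.2821  0.135 ]
eyetop [ 0.465  -0.2801  0.135 ]
eyetop [ 0.4687 -0.2412  0.135 ]
eyetop [ 0.4741 -0.2614  0.135 ]
head [ 0.5037 -0.2249  0.04  ]
head [ 0.4514 -0.2149  0.04  ]
head [ 0.4443 -0.2965  0.04  ]
tip [0.5448 0.0078 0.205 ]
flap [0.6538 0.0179 0.222 ]
flap [0.576  0.0109 0.222 ]
peg front flap [0.5795 0.0107 0.205 ]
stop [0.6192 0.0156 0.205 ]
tip side [0.5473 0.0059 0.2   ]
flap front side [ 0.582  -0.0023  0.21  ]
eyetop side [ 0.475  -0.2754  0.135 ]
(array([0.54599892, 0.00789993, 0.20749255]), np.float64(0.003299066267011974))
```

```bash
python3 -m pendant '[[[0.298,0.339,0.01,-0.06,1],[0.298,0.339,0.01,-0.06,1],[0.298,0.339,0.01,-0.06,1],[0.298,0.339,0.01,-0.06,1],[0.298,0.339,0.01,-0.06,1],[0.298,0.339,0.01,-0.06,1],[0.298,0.339,0.01,-0.06,1],[0.298,0.339,0.01,-0.06,1],[0.298,0.339,0.01,-0.06,1],[0.298,0.339,0.01,-0.06,1]]]'
python3 -m pendant '[[[0,0,0,0,1],[0,0,0,0,1],[0,0,0,0,1]]]'
python3 - <<'E'
from h import *
import cv2
s=bot.sense();print(s["position"],s["orientation"],s["time"])
c=vision.get_calibration("wrist");print(c)
np.save("wc1.npy",c,allow_pickle=True)
cv2.imwrite("pics/w1.png",vision.capture("wrist")[:,:,::-1])
E
```

```text
time: 1.1
position: [0.477, -0.2572, 0.2432]
orientation: [0.135, 3.138, 0.001]
ft_force: [-0.4, -0.1, -0.6]
gripper_width: 0.0868
gripper_force: 0.0
time: 1.4
position: [0.4732, -0.2616, 0.2434]
orientation: [-0.146, -3.138, -0.0]
ft_force: [0.1, -0.8, 0.8]
gripper_width: 0.0869
gripper_force: 0.0
[ 0.47321956 -0.26155822  0.2433777 ] [-1.46054372e-01 -3.13752333e+00 -1.81380475e-04] 1.4
{'mtx': array([[323.46359342,   0.        , 278.18505344],
       [  0.        , 323.46359342, 206.08937096],
       [  0.        ,   0.        ,   1.        ]]), 'extrinsics': array([[ 9.33535787e-02,  9.64643828e-01,  2.46469864e-01,
         4.06356935e-01],
       [ 9.95632558e-01, -9.02095017e-02, -2.40427903e-02,
        -2.55070702e-01],
       [-9.58805671e-04,  2.47637902e-01, -9.68852182e-01,
         3.95448712e-01],
       [ 0.00000000e+00,  0.00000000e+00,  0.00000000e+00,
         1.00000000e+00]])}
```

View pics/w1.png

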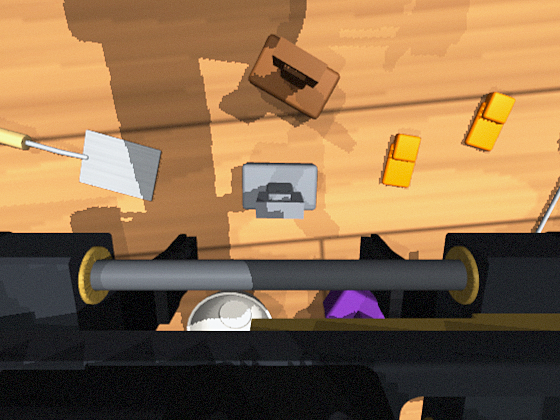

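The wrist view shows the grey brush between the open fingers. Its eye top spans about (256–303, 203–218) and its head spans (243–319, 163–210).

```bash
python3 - <<'E'
from h import *
import cv2
c=np.load("wc1.npy",allow_pickle=True).item()
im=cv2.imread("pics/w1.png")
cv2.imwrite("pics/w1z.png",cv2.resize(im[150:230,230:335],None,fx=7,fy=7,interpolation=cv2.INTER_CUBIC))
for p in [(256.5,205),(303,204.5),(303,218),(256.5,218)]:print(plane("w",p,.135,c))
for p in [(243,163),(319,163),(318.5,210)]:print("h",plane("w",p,.04,c))
E
```

```text
[ 0.47000713 -0.27937611  0.135     ]
[ 0.4731755  -0.24090068  0.135     ]
[ 0.48481981 -0.24176974  0.135     ]
[ 0.48118892 -0.28061212  0.135     ]
h [ 0.44461239 -0.29776651  0.04      ]
h [ 0.45238496 -0.21476932  0.04      ]
h [ 0.50562265 -0.21865755  0.04      ]
```

View pics/w1z.png

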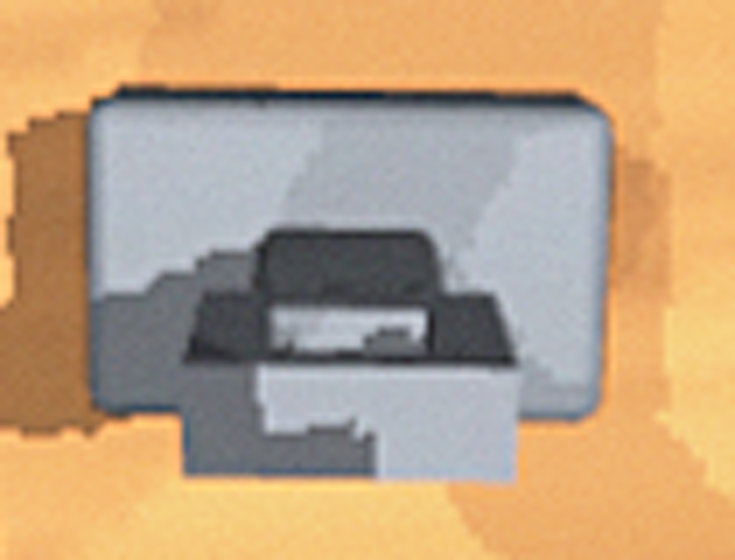

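```bash
python3 -m pendant '[[[0.002,0.0005,-0.05,0,1],[0.002,0.0005,-0.1,0,1],[0.002,0.0005,-0.136,0,1],[0.002,0.0005,-0.136,0,1],[0.002,0.0005,-0.136,0,1],[0.002,0.0005,-0.136,0,-1],[0.002,0.0005,-0.136,0,-1],[0.002,0.0005,-0.136,0,-1],[0.002,0.0005,-0.136,0,-1],[0.002,0.0005,-0.136,0,-1]]]'; python3 -m pendant '[[[0,0,0,0,-1],[0,0,0,0,-1],[0,0,0,0,-1]]]'
```

```text
time: 2.45
position: [0.4764, -0.2601, 0.1081]
orientation: [0.143, 3.137, -0.0]
ft_force: [0.7, 0.7, -0.0]
gripper_width: 0.0551
gripper_force: 0.0
time: 2.75
position: [0.4762, -0.2602, 0.1075]
orientation: [-0.143, -3.138, 0.0]
ft_force: [0.2, -0.7, 0.6]
gripper_width: 0.0397
gripper_force: 29.9
```

```bash
python3 -m pendant '[[[0,0,0.03,0,-1],[0,0,0.08,0,-1],[0.02,0.02,0.12,0.01,-1],[0.05,0.05,0.155,0.02,-1],[0.09,0.08,0.172,0.029,-1],[0.12,0.115,0.172,0.029,-1],[0.144,0.14,0.172,0.029,-1],[0.144,0.14,0.172,0.029,-1],[0.144,0.14,0.172,0.029,-1],[0.144,0.14,0.172,0.029,-1]]]'
python3 -m pendant '[[[0,0,0,0,-1],[0,0,0,0,-1],[0,0,0,0,-1]]]'
python3 - <<'E'
from h import *
import cv2
s=bot.sense();print(s["position"],s["orientation"],s["time"])
c=vision.get_calibration("wrist")
np.save("wc2.npy",c,allow_pickle=True)
im=vision.capture("wrist")[:,:,::-1];cv2.imwrite("pics/w2.png",im)
z=cv2.resize(im[60:260,360:560],(600,600),interpolation=cv2.INTER_CUBIC)
for k in range(0,200,20): cv2.line(z,(k*3,0),(k*3,8),(0,255,255),1);cv2.line(z,(0,k*3),(8,k*3),(0,255,255),1)
cv2.imwrite("pics/w2z.png",z)
E
```

```text
time: 3.75
position: [0.6194, -0.1206, 0.2789]
orientation: [0.142, -3.137, -0.0]
ft_force: [-0.5, -0.3, -1.3]
gripper_width: 0.0395
gripper_force: 29.9
time: 4.05
position: [0.6198, -0.1208, 0.2799]
orientation: [-0.141, 3.138, 0.0]
ft_force: [0.7, -0.3, -1.0]
gripper_width: 0.04
gripper_force: 29.9
[ 0.6197905  -0.1208223   0.27987039] [-1.41236721e-01  3.13799655e+00  6.72888473e-05] 4.05
```

View pics/w2z.png

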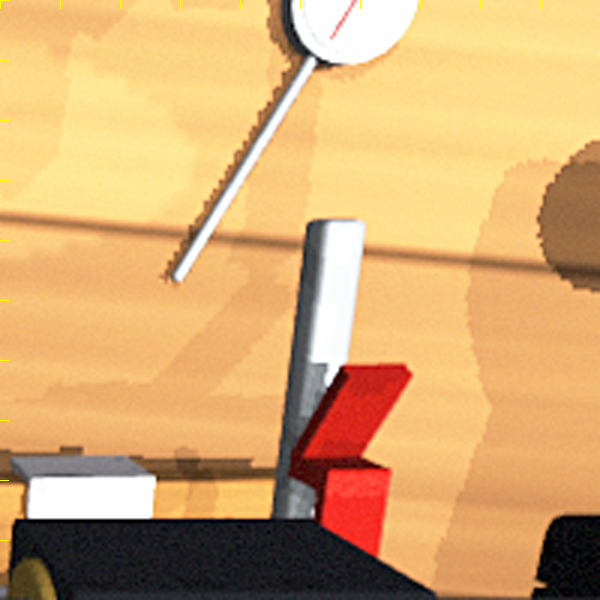

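```bash
python3 - <<'E'
from h import *
c=np.load("wc2.npy",allow_pickle=True).item()
f=lambda x,y,z:np.round(plane("w",(360+x/3-.33,60+y/3-.33),z,c),4)
for n,p,z in [("tipL",(312,222),.205),("tipR",(364,222),.205),("pegL",(302,362),.205),("pegR",(347,360),.205),("armL",(325,470),.222),("armR",(390,467),.222),("armR2",(378,558),.222),("rampL",(343,367),.222),("rampR",(410,367),.222)]:print(n,f(*p,z))
E
```

```text
tipL [5.484e-01 2.000e-04 2.050e-01]
tipR [0.5473 0.012  0.205 ]
pegL [0.5804 0.0053 0.205 ]
pegR [0.579  0.0158 0.205 ]
armL [0.602  0.0062 0.222 ]
armR [0.6    0.0206 0.222 ]
armR2 [0.6217 0.0233 0.222 ]
rampL [0.5786 0.0046 0.222 ]
rampR [0.5773 0.0192 0.222 ]
```

The tip of the peg is at crop (312–364, 222), the ramp's front edge is on row 367 and the flap arm starts on row 468. That puts the stop at about x = 0.627.

```bash
python3 -m pendant '[[[-0.05,0,0,0,-1],[-0.1,0,0,0.0015,-1],[-0.115,0.04,-0.02,0.0015,-1],[-0.115,0.085,-0.04,0.0015,-1],[-0.115,0.124,-0.06,0.0015,-1],[-0.115,0.124,-0.092,0.0015,-1],[-0.115,0.124,-0.092,0.0015,-1],[-0.115,0.124,-0.092,0.0015,-1],[-0.115,0.124,-0.092,0.0015,-1],[-0.115,0.124,-0.092,0.0015,-1]]]'
python3 - <<'E'
from h import *
import cv2
s=bot.sense();print(s["position"],s["orientation"],s["time"],s["ft_force"])
im=vision.capture("side")[:,:,::-1];cv2.imwrite("pics/s2.png",im)
im2=vision.capture("top")[:,:,::-1]
cv2.imwrite("pics/s2z.png",np.hstack([cv2.resize(i,(400,500),interpolation=cv2.INTER_CUBIC) for i in (im[140:240,210:290+0],im2[150:250,240:320])]))
E
```

```text
time: 5.1
position: [0.5062, 0.0034, 0.1892]
orientation: [-0.156, 3.135, 0.001]
ft_force: [-0.2, 0.5, -1.3]
gripper_width: 0.0395
gripper_force: 30.0
[0.50623554 0.00337625 0.18917416] [-1.55709912e-01  3.13455516e+00  8.35794470e-04] 5.1 [-0.21946949  0.48018704 -1.33027314]
```

View pics/s2z.png

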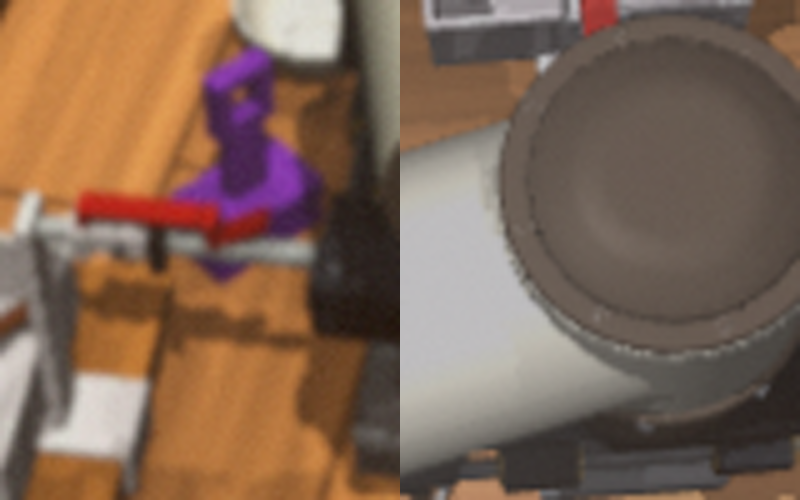

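```bash
python3 -m pendant '[[[0.015,0.0014,-0.001,0,-1],[0.03,0.0029,-0.001,0,-1],[0.03,0.0029,-0.001,0,-1],[0.03,0.0029,-0.001,0,-1]]]';python3 -m pendant '[[[0.015,0.0014,0,0,-1],[0.03,0.0029,0,0,-1],[0.03,0.0029,0,0,-1],[0.03,0.0029,0,0,-1]]]'
```

```text
time: 5.6
position: [0.535, 0.0065, 0.1866]
orientation: [0.156, -3.137, -0.0]
ft_force: [-1.0, -0.4, -2.1]
gripper_width: 0.0395
gripper_force: 30.0
time: 6.0
position: [0.5643, 0.0095, 0.1864]
orientation: [0.157, -3.136, -0.0]
ft_force: [-0.7, -0.6, -2.2]
gripper_width: 0.0398
gripper_force: 30.0
```

```bash
python3 -m pendant '[[[0.01,0.001,0.0015,0,-1],[0.018,0.0018,0.0015,0,-1],[0.018,0.0018,0.0015,0,-1]]]';python3 -m pendant '[[[0.008,0.0008,0,0,-1],[0.016,0.0016,0,0,-1],[0.016,0.0016,0,0,-1]]]';python3 -m pendant '[[[0.005,0.0005,0,0,-1],[0.01,0.001,0,0,-1],[0.01,0.001,0,0,-1]]]'
```

```text
time: 6.3
position: [0.5842, 0.0116, 0.1881]
orientation: [-0.158, 3.137, 0.0]
ft_force: [-0.4, 0.4, -0.9]
gripper_width: 0.0398
gripper_force: 30.0
time: 6.6
position: [0.6005, 0.0132, 0.1878]
orientation: [-0.158, 3.137, -0.0]
ft_force: [-0.5, 0.9, -1.9]
gripper_width: 0.0399
gripper_force: 30.0
time: 6.9
position: [0.61, 0.0142, 0.188]
orientation: [-0.158, 3.137, -0.0]
ft_force: [0.1, -0.3, -2.2]
gripper_width: 0.0397
gripper_force: 30.0
```

```bash
python3 -m pendant '[[[0.004,0.0004,0,0,-1],[0.006,0.0006,0,0,-1],[0.006,0.0006,0,0,-1]]]';python3 -m pendant '[[[0.002,0.0002,0,0,-1],[0.002,0.0002,0,0,-1]]]';python3 -m pendant '[[[0.001,0.0001,0,0,-1],[0.001,0.0001,0,0,-1]]]'; python3 - <<'E'
from h import *
import cv2
im=vision.capture("side")[:,:,::-1]
cv2.imwrite("pics/s3z.png",cv2.resize(im[140:240,210:310],(600,600),interpolation=cv2.INTER_CUBIC))
E
```

```text
time: 7.2
position: [0.6155, 0.0147, 0.1881]
orientation: [-0.158, 3.137, -0.0]
ft_force: [-0.7, -0.1, -1.8]
gripper_width: 0.0397
gripper_force: 30.0
time: 7.4
position: [0.6174, 0.0149, 0.1881]
orientation: [-0.158, 3.137, 0.0]
ft_force: [0.6, -0.6, -2.4]
gripper_width: 0.0397
gripper_force: 30.0
time: 7.6
position: [0.6183, 0.015, 0.1881]
orientation: [-0.158, 3.137, 0.0]
ft_force: [-0.1, 0.7, -1.1]
gripper_width: 0.0399
gripper_force: 30.0
```

View pics/s3z.png

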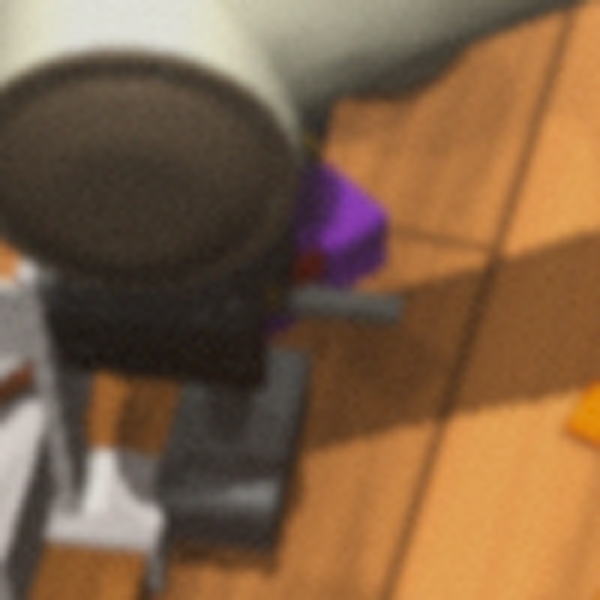

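The brush is on the peg, with the peg tip showing at crop (400,305) and the ramp's red front at (312,265). I'll keep feeling forward for the stop.

```bash
for i in 1 2 3; do python3 -m pendant '[[[0.001,0.0001,0,0,-1],[0.001,0.0001,0,0,-1]]]' | grep -E "pos|ft"; done
```

```text
position: [0.6189, 0.015, 0.188]
ft_force: [-0.8, 0.5, -1.2]
position: [0.619, 0.015, 0.1879]
ft_force: [-4.6, 0.0, 0.9]
position: [0.6191, 0.015, 0.1879]
ft_force: [-8.1, 0.9, 2.3]
```

```bash
for i in 1 2; do python3 -m pendant '[[[-0.0002,0,0,0,-1],[-0.0002,0,0,0,-1],[-0.0002,0,0,0,-1],[-0.0002,0,0,0,-1]]]' | grep -E "pos|ft"; done
```

```text
position: [0.6191, 0.015, 0.1879]
ft_force: [-6.9, 0.7, 1.5]
position: [0.619, 0.015, 0.1879]
ft_force: [-7.4, 0.8, 1.8]
```

```bash
python3 -m pendant '[[[-0.002,-0.0002,0,0,-1],[-0.004,-0.0004,0,0,-1],[-0.005,-0.0005,0,0,-1],[-0.005,-0.0005,0,0,-1]]]' | grep -E "pos|ft"; for i in 1 2 3; do python3 -m pendant '[[[-0.001,-0.0001,0,0,-1],[-0.001,-0.0001,0,0,-1]]]' | grep -E "pos|ft"; done
```

```text
position: [0.6162, 0.0148, 0.1881]
ft_force: [0.4, -0.7, -0.9]
position: [0.6149, 0.0147, 0.188]
ft_force: [-0.9, 0.5, -2.8]
position: [0.6144, 0.0147, 0.1882]
ft_force: [1.7, 0.5, -2.2]
position: [0.6143, 0.0147, 0.1886]
ft_force: [5.5, 0.3, -2.9]
```

Contact is at x ≈ 0.614, about 5 mm back from home, so the flap is down and blocking. I'll hold the tug there.

```bash
for i in 1 2; do python3 -m pendant '[[[-0.0002,0,0,0,-1],[-0.0002,0,0,0,-1],[-0.0002,0,0,0,-1],[-0.0002,0,0,0,-1]]]' | grep -E "pos|ft"; done
```

```text
position: [0.6143, 0.0147, 0.1886]
ft_force: [6.1, -1.2, -3.1]
position: [0.6143, 0.0147, 0.1887]
ft_force: [5.8, -0.6, -3.5]
```

```bash
python3 -m pendant '[[[0.0017,0.0002,0,0,-1],[0.0034,0.0003,0,0,-1],[0.0034,0.0003,-0.0015,0,-1],[0.0034,0.0003,-0.0025,0,-1],[0.0034,0.0003,-0.0025,0,-1]]]' | grep -E "pos|ft"; python3 -m pendant '[[[0,0,-0.0007,0,-1],[0,0,-0.0007,0,-1],[0,0,-0.0007,0,-1]]]' | grep -E "pos|ft"
```

```text
position: [0.6153, 0.0147, 0.1855]
ft_force: [-0.0, -0.1, -1.5]
position: [0.6154, 0.0147, 0.1854]
ft_force: [-3.7, 1.0, 3.3]
```

```bash
python3 -m pendant '[[[0,0,0.0006,0,-1],[0,0,0.0006,0,-1],[0,0,0.0006,0,-1]]]' | grep -E "pos|ft"; python3 -m pendant '[[[0,0,0,0,-0.05],[0,0,0,0,0],[0,0,0,0,0.1],[0,0,0,0,0.2],[0,0,0,0,0.3],[0,0,0,0,0.4],[0,0,0,0,0.5],[0,0,0,0,0.6],[0,0,0,0,0.7],[0,0,0,0,0.8]]]'
```

```text
position: [0.6159, 0.0148, 0.1855]
ft_force: [-1.3, 0.6, 1.9]
time: 12.95
position: [0.6158, 0.0148, 0.1855]
orientation: [-0.158, 3.138, 0.0]
ft_force: [-0.3, 0.3, -0.4]
gripper_width: 0.0751
gripper_force: 0.0
```

Released. Next I'll rise straight up, then back away towards the robot and let the brush settle.

```bash
python3 -m pendant '[[[0,0,0.015,0,0.8],[0,0,0.03,0,0.8],[0,0,0.06,0,0.8],[0,0,0.1,0,0.8],[0,0,0.14,0,0.8],[-0.05,0,0.14,0,0.8],[-0.1,-0.03,0.14,0,0.8],[-0.15,-0.06,0.14,0,0.8],[-0.2,-0.1,0.14,0,0.8],[-0.2,-0.14,0.14,0,0.8]]]' | grep -E "pos|ft"; python3 -m pendant '[[[0,-0.05,0,0,0.8],[0,-0.1,0,0,0.8],[0,-0.1,0,0,0.8],[0,-0.1,0,0,0.8],[0,-0.1,0,0,0.8],[0,-0.1,0,0,0.8],[0,-0.1,0,0,0.8],[0,-0.1,0,0,0.8],[0,-0.1,0,0,0.8],[0,-0.1,0,0,0.8]]]' | grep -E "pos|ft"; python3 - <<'E'
from h import *
import cv2
a=vision.capture("side")[:,:,::-1];b=vision.capture("top")[:,:,::-1]
f=lambda i,x,y:cv2.resize(i[y:y+80,x:x+80],(400,400),interpolation=cv2.INTER_CUBIC)
for p,q in ((a,"side"),(b,"top")):
    cv2.imwrite(f"pics/{q}4.png",p)
cv2.imwrite("pics/f.png",np.hstack([f(a,205,155),f(b,240,140)]))
E
```

```text
position: [0.418, -0.1131, 0.3263]
ft_force: [1.4, -1.6, 0.7]
position: [0.421, -0.2126, 0.3255]
ft_force: [0.2, 0.1, 0.4]
```

View pics/f.png

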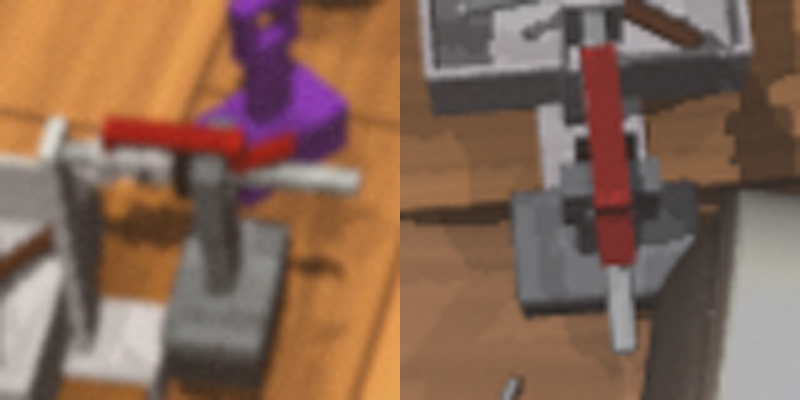

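The brush hangs between the stop (crop 185,175) and the lip (240,155), with the flap level. One last check that it has stopped swinging.

```bash
W='[[[0,0,0,0,0.8],[0,0,0,0,0.8],[0,0,0,0,0.8],[0,0,0,0,0.8],[0,0,0,0,0.8],[0,0,0,0,0.8],[0,0,0,0,0.8],[0,0,0,0,0.8],[0,0,0,0,0.8],[0,0,0,0,0.8]]]'; python3 -m pendant '[[[0,0,0,0,0.8],[0,0,0,0,0.8],[0,0,0,0,0.8],[0,0,0,0,0.8],[0,0,0,0,0.8],[0,0,0,0,0.8],[0,0,0,0,0.8],[0,0,0,0,0.8],[0,0,0,0,0.8],[0,0,0,0,0.8]]]' | grep time; python3 - <<'E'
from h import *
import cv2
a=cv2.imread("pics/side4.png");f=lambda i:i[155:235,205:285].astype(int)
b=[vision.capture("side")[:,:,::-1] for _ in range(4)]
for i in b:print(abs(f(i)-f(a)).mean(),(abs(f(i)-f(a)).max(2)>40).sum())
E
```

```text
time: 16.05
1.9369791666666667 0
1.8996354166666667 0
1.9182291666666667 0
1.8981770833333333 0
```

```bash
python3 -c "from station import order;print(order.close_job())"
```

```text
the job is handed in; nothing more can be done
None
```

The grey brush hangs still on the peg with the red flap down behind it: I pressed it home at about 7 N, tugged it back at about 6 N and felt it lock, then let go and handed the job in at about 16 s.

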